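# Set the bench rocker's speed dial and tilt lever to their tabs

## Robot

A 6-joint arm with a two-finger parallel gripper is mounted at the origin on the work surface. World frame = base frame: x ahead of the robot, y to its left, z up, the work surface at z = 0. Lengths are in m, angles in rad, forces in N, time in s.
With the tool pointing down it reaches from about 0.275 to 0.975 m from the base axis. Payload 8.4 kg.
Tool frame: the origin (TCP) lies at the centre of the arm's flange, where the gripper is bolted on; the fingertips stand 190 mm ahead of it and the grasp point (between the pads) lies tcp_to_grasp ahead of it (tcp_to_grasp is the distance from the TCP to the grasp point, in m); z points along the fingers, x is the direction in which the jaws open and shut, and the axes are right-handed (so a half turn about z gives the same grasp; the last joint's range is limited). The gripper opens to 92 mm and grips with 3 to 60 N. Pads are 20 mm wide; open, the fingers measure 128 mm over their backs; the gripper's body (75 mm by 189 mm) begins 69 mm behind the grasp point.
Start: joints at [-0.002, 0.353, 1.633, -0, 1.155, -0.002], TCP at [0.625, -0, 0.405] pointing down, gripper open.
Joint ranges: [-2.63, 2.63], [-0.92, 2.1], [0.06, 2.66], [-1.3, 4.44], [0, 2.69], [-3.02, 3.02]. Speed limits (rad/s): [2.22, 2.22, 2.79, 3.14, 3.14, 3.14].

## Interface

Orientations are given as a unit quaternion [x, y, z, w].
In Python, from bench import * gives the robot as it stands.
- The arm moves only by the tool jog_arm, never from a script. Its argument "moves" is a list that holds one entry, the list of rows, each a list of 5 numbers: the shift along the tool's x, y, z in mm, then the turn about the tool's z in degrees, then the finger opening in mm, from 0 to 91.9. In form: [[[tx, ty, tz, roll, fingers], ...]]. A call has 1 to 8 rows; each row is the pose to reach, as a shift and turn from the pose commanded when the call began, along the tool's axes at that moment; what a row does not reach only later rows make up. A row lasts 1/12 s, in which the tool goes at most 41.7 mm and 7.16 degrees, less where a joint would pass 70% of its speed; a pose out of reach is approached as far as the arm can. A call with a gripper value outside its range is refused whole. The fingers move at their own pace and stop on an object; "newtons" is the grip in N (left out, the last holds). Time passes only in rows, so rows that repeat a pose let the fingers close. It gives the time, the measured TCP pose, the force and the opening at its end, in the units of the state.
- get_obs(): the state, without advancing time (a new reading comes with each control period).
- snapshot(name): name is "scene" or "side" or "wrist"; returns a dict with "img" (480x640x3 uint8, blue, green, red), "fx", "fy", "cx", "cy" (pixels), "R" (3x3) and "t" (3): a world point X has camera coordinates R X + t. Camera axes: x right, y down, z forward; pixel columns grow to the right and rows downward; lengths in m; the calibration is good to about 2 mm. A picture is of the moment at which its call begins. There is no depth.
- sign_off(): hands the job in, once; it reports no verdict.
The state is a dict: "time_s": time; "joint_pos": joint angles; "joint_vel": joint speeds; "tau": joint torques, N m; "tool_pos": TCP position; "tool_rot": TCP orientation; "force": force on the tool from outside, world axes, zero at the start; "wrist_torque": the same for the moment, N m; "gripper_width": finger opening in m.
Only numpy, scipy, OpenCV 4.12 (cv2) and the standard library are available. Lean on these libraries where they do the work, as an engineer would, in place of code of your own. Each camera call takes 0.05 s, during which the arm holds its last target. There are 200 camera calls.

## Task

Set the bench rocker up for the next run: swing its tilt lever round until the lever's nose points at the small steel tab clipped beside the lever's scale, and turn the bar knob clockwise until the dial's pointer stands at the small steel tab clipped beside the dial. The knob's drive is worn, so go by the pointer and not by the knob. Let go of both, and do not disturb the tube rack, tip box and bottle standing about.

Things in the scene. Friction and masses are not known exactly. Their poses are not given: they have to be found in the camera images.
- rocker: White bench rocker, fixed, 300 (x) x 360 (y) mm, control deck 60 mm above the bench. Origin: centre of its underside; x away from the operator, y to an operator's left, z up. Dial axis at local (-75, 85) mm, lever pivot at (-30, -100) mm. A platform (local x 25 to 145 mm, rim 86 mm above the bench) carries the tube rack, caps 116 mm above the bench. Turned up to 0.3 rad.
- dial_axis (a point): Point on the upright axis of dial and knob, at deck height (60 mm above the bench).
- dial (a joint): Angle of the grey dial plate with its black pointer, rad: 0 at its anticlockwise stop, grows clockwise seen from above to 4.71 at the other stop. The pointer's direction in the rocker's frame is 2.356 - value. Stays where left (friction 0.12 N m); the knob drives it. Starts at 0.2 to 1.0; the tab is at 3.0 to 4.3, so several grasps are needed.
- pointer_tip (a point): Tip of the black pointer on the dial plate, 60 mm from the axis, 64 mm above the bench; the plate has radius 46 mm and its top is 7 mm above the deck.
- knob_grip (a point): Middle of the black bar knob, on the dial axis, 38 mm above the deck; x along the bar, z up. Bar 68 mm long, 20 mm thick, its top 56 mm above the deck, on a 48 mm round foot (top 16 mm above the deck). The bar points as the pointer does, but its coupling has play: the knob turns freely 0.1 rad either way from the pointer before it carries the dial along; it starts anywhere in the play.
- dial_mark (a point): Where the pointer tip must come: 60 mm from the dial axis, in front of the dark steel tab (20 mm long, 9 mm wide, its end turned up to 13 mm above the deck, between 64 and 84 mm from the axis) clipped beside the dial. Its x axis points outwards from the dial axis.
- lever_axis (a point): Point on the lever's upright pivot axis, at deck height (60 mm above the bench).
- lever (a joint): Angle of the tilt lever, rad: 0 at its stop on the dial's side, grows anticlockwise seen from above to 1.6 at the other stop. Its direction in the rocker's frame, pivot to nose, is 2.342 + value (at 0.8 along the rocker's -x). Stays where left (friction 0.25 N m, about 3.3 N at the post). Starts at 0 to 0.45; the tab is at 0.9 to 1.4.
- lever_grip (a point): On the axis of the lever's black upright post, 52 mm above the deck (112 mm above the bench); x along the lever, outwards. Post: round, 20 mm diameter, 75 mm from the pivot axis, from 16 to 76 mm above the deck. The flat steel arm below it is 14 mm wide, its top 16 mm above the deck.
- lever_nose (a point): Tip of the lever's narrow steel nose, 98 mm from the pivot axis, 12 mm above the deck.
- lever_mark (a point): Where the lever's nose must come: 98 mm from the lever's pivot axis, in front of the steel tab (same as at the dial, 101 to 121 mm from the axis) clipped beside the lever's scale. Its x axis points outwards from the pivot.
- tube_rack: Bystander: green rack of small tubes, 88 x 198 mm, 38 mm tall, lying loose on the rocker's platform. Origin: centre of its underside.
- tip_box: Bystander: pipette tip box with clear lid, 122 x 87 mm, 90 mm tall, on the bench left of the rocker. Origin: centre of its underside.
- bottle: Bystander: white bottle with blue cap, 70 mm diameter, 160 mm tall, on the bench right of the rocker. Origin: centre of its underside.

How it is judged:
At the end, for the whole second after the job is handed in: The dial's pointer tip is within 5 mm of its mark at the dial tab, the lever's nose within 6 mm of its mark at the lever tab, both at rest (under 0.05 rad/s) and let go; the bystanders are undisturbed (horizontal distance between pointer_tip and dial_mark below 0.005 m and horizontal distance between lever_nose and lever_mark below 0.006 m and velocity of joint dial between -0.05 and 0.05 rad/s and velocity of joint lever between -0.05 and 0.05 rad/s); the robot touches nothing.
It fails at once if the tube rack is pushed more than 20 mm or tipped over (distance of tube_rack from where it was at the start of the episode above 0.02 m or angle between tube_rack's own z axis and vertical above 0.3 rad).
It fails at once if the tip box is pushed more than 20 mm or tipped over (distance of tip_box from where it was at the start of the episode above 0.02 m or angle between tip_box's own z axis and vertical above 0.3 rad).
It fails at once if the bottle is pushed more than 20 mm or tipped over (distance of bottle from where it was at the start of the episode above 0.02 m or angle between bottle's own z axis and vertical above 0.3 rad).
It also fails if it takes over 67 s, if anything falls off the work surface, if the arm or the gripper's body presses on something with over 40 N, if the wrist force passes 120 N, or if a joint passes its speed limit or range.

## Working session

There is one attempt and no reset: what is moved stays moved. The work goes in short steps, Python scripts to look and compute and a tool call to move; the robot and the scene stay as the last step left them, time stands still between calls to the robot, and variables do not carry over. Pictures are saved under pics/ and viewed, about 8 in all and at most 12, crops included, and the job is handed in when it is done.

Besides the shell and the picture viewer there is one more tool, called as name(argument=value, ...), one argument or row to a line, values as JSON. jog_arm: Moves the arm, as the interface text tells. Its arguments: {"type":"object","properties":{"moves":{"type":"array"},"newtons":{"type":"number"}},"required":["moves"]}

```bash
ls; mkdir -p pics
python3 - <<'E'
from bench import *
import cv2
o=get_obs();print(o)
for n in ["scene","side"]:
    s=snapshot(n);cv2.imwrite(f"pics/{n}0.png",s["img"]);print(n,s["fx"],s["cx"],s["cy"],s["R"],s["t"])
s=snapshot("wrist");cv2.imwrite("pics/wrist0.png",s["img"]);print(s["R"],s["t"],s["fx"])
E
```

```text
pics
{'time_s': 0.0, 'joint_pos': array([-2.41893207e-03,  3.53633794e-01,  1.63414287e+00,  3.75000764e-05,
        1.15519676e+00, -2.35797754e-03]), 'joint_vel': array([ 0.00209692, -0.00127143,  0.00066614, -0.00062007, -0.0003712 ,
       -0.0004044 ]), 'tau': array([-2.43486713e-03, -5.93846583e+01, -3.34216332e+01,  6.94100303e-02,
        2.34022352e-02, -1.15005114e-04]), 'tool_pos': array([ 6.24760065e-01, -5.44244633e-06,  4.03968744e-01]), 'tool_rot': array([ 9.99999761e-01, -3.80592081e-05, -6.90339533e-04, -1.87975967e-05]), 'force': array([ 0.10319987,  0.0785654 , -0.15291418]), 'wrist_torque': array([-0.00451526,  0.01322704,  0.02132255]), 'gripper_width': 0.09184983021527604}
scene 585.2730114490981 323.689962042955 236.82332162556114 [[ 0.25969206  0.96568575 -0.003326  ]
 [ 0.84067915 -0.22776745 -0.49130496]
 [-0.47520375  0.1247919  -0.87098127]] [-0.19361755 -0.47786188  1.55201356]
side 519.0328337444992 320.9655111136187 241.8934039554258 [[ 0.8517581  -0.52382293 -0.01084775]
 [-0.33305626 -0.52534856 -0.7829958 ]
 [ 0.40445231  0.67053592 -0.6219324 ]] [-0.51401143  0.29897933  0.83412282]
[[ 9.99998833e-01 -7.46167101e-04 -1.33349026e-03]
 [-3.81697887e-04 -9.66981967e-01  2.54844522e-01]
 [-1.47961764e-03 -2.54843715e-01 -9.66981123e-01]] [-0.62507103 -0.02810752  0.39037365] 369.67618891120725
```

View pics/scene0.png

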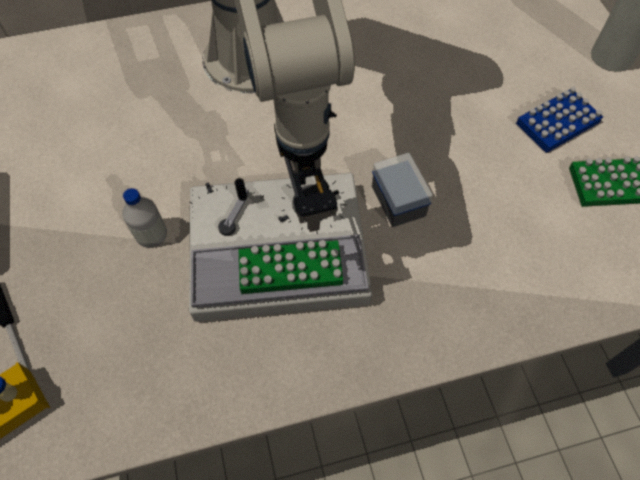

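View pics/wrist0.png

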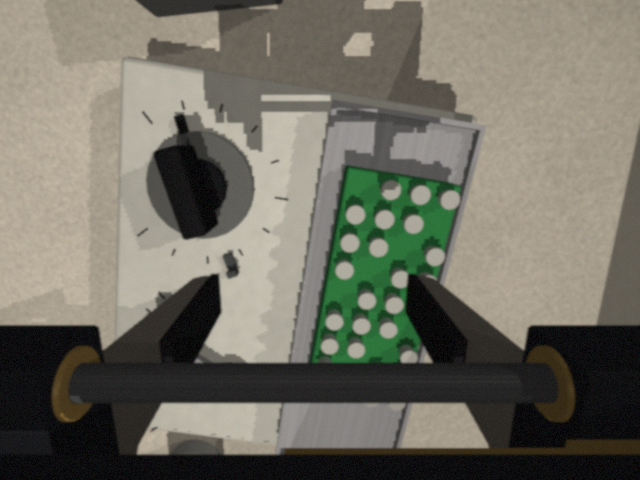

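```bash
cat > h.py <<'E'
import numpy as np, cv2
from bench import *
def ray(s,u,v,z):
    R,t=np.array(s["R"]),np.array(s["t"]); C=-R.T@t
    d=R.T@np.array([(u-s["cx"])/s["fx"],(v-s["cy"])/s["fy"],1]); return (C+d*(z-C[2])/d[2])[:2]
def proj(s,X):
    p=np.array(s["R"])@np.array(X)+s["t"]; return np.array([s["fx"]*p[0]/p[2]+s["cx"],s["fy"]*p[1]/p[2]+s["cy"]])
E
python3 - <<'E'
from h import *
w=snapshot("wrist");s=snapshot("scene")
P=lambda *a:print(a[0],np.round(a[1]*1000,1))
W={"dialc":(201,184,.067),"ptip":(181,117,.064),"tab":(231,265,.073),"tabtop":(229,254,.073),"cornerA":(123,58,.06),"edgeB":(118,330,.06),"barA":(170,150,.116),"barB":(200,236,.116)}
for k,(u,v,z) in W.items():P("w "+k,ray(w,u,v,z))
S={"pivot":(228,228,.07),"posttop":(240,181,.136),"tab":(209,188,.073),"cL":(191,186,.06),"cR":(354,176,.06)}
for k,(u,v,z) in S.items():P("s "+k,ray(s,u,v,z))
i=s["img"][165:245,185:265];cv2.imwrite("pics/crop1.png",cv2.resize(i,None,fx=7,fy=7,interpolation=cv2.INTER_CUBIC))
E
```

```text
w dialc [529.9  38.1]
w ptip [516.8  92.6]
w tab [552.7 -32.5]
w tabtop [551.5 -22.4]
w cornerA [473.  137.9]
w edgeB [ 436.4 -103.1]
w barA [524.7  67.2]
w barB [540.9   4.7]
s pivot [ 546.5 -151.5]
s posttop [ 484.3 -105.5]
s tab [ 439.5 -172.7]
s cL [ 414.6 -210.5]
s cR [482.2 140.1]
```

View pics/crop1.png

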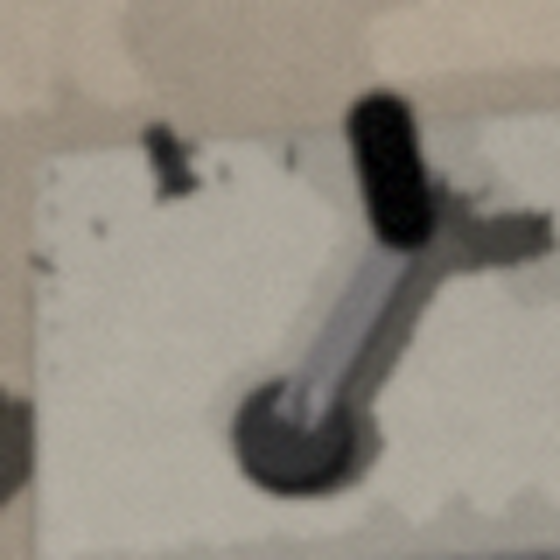

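```bash
python3 -c "
from bench import *
print(tcp_to_grasp)"
```

```text
0.1714
```

jog_arm(
  moves=[
    [[-40,-16,0,-7,91.9],[-80,-32,0,-14.5,91.9],[-95,-38,40,-14.5,91.9],[-95,-38,65,-14.5,91.9],[-95,-38,65,-14.5,91.9]],
  ],
  newtons=25,
)

```text
time_s: 0.67
tool_pos: [0.527, 0.0383, 0.3357]
tool_rot: [0.992, 0.127, -0.004, -0.0]
force: [-1.0, 0.1, -0.6]
gripper_width: 0.0918
```

Run:
```python
from h import *
w=snapshot("wrist");cv2.imwrite("pics/w1.png",w["img"])
for n,X in {"axis116":(.530,.038,.116),"axis67":(.53,.038,.067)}.items():print(n,proj(w,X))
print(get_obs()["tool_pos"],get_obs()["joint_pos"])
```

```text
axis116 [319.05396982 274.91690547]
axis67 [318.41835967 250.86212198]
[0.52885587 0.03813911 0.33811939] [ 6.91791191e-02  2.85257332e-01  1.89717907e+00 -6.27200520e-05
  9.63493756e-01 -1.84323493e-01]
```

View pics/w1.png

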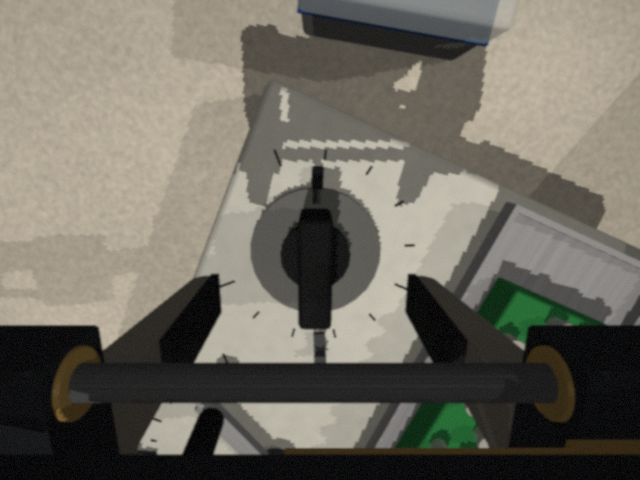

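jog_arm(
  moves=[
    [[-1,0,35,0,91.9],[-1,0,65,0,91.9],[-1,0,65,0,20],[-1,0,65,0,10],[-1,0,65,0,10],[-1,0,65,0,10],[-1,0,65,0,10],[-1,0,65,0,10]],
  ],
)

```text
time_s: 1.38
tool_pos: [0.5296, 0.0377, 0.2761]
tool_rot: [0.992, 0.126, 0.001, 0.0]
force: [-0.0, -0.5, -0.3]
gripper_width: 0.054
```

jog_arm(
  moves=[
    [[0,0,3,0,10],[0,0,3,0,10],[0,0,3,0,10],[0,0,3,0,10],[0,0,3,0,10],[0,0,3,0,10],[0,0,3,0,10],[0,0,3,0,10]],
  ],
)

```text
time_s: 2.05
tool_pos: [0.5278, 0.0374, 0.2714]
tool_rot: [0.992, 0.126, -0.002, 0.0]
force: [-6.2, -2.9, 5.5]
gripper_width: 0.0197
```

jog_arm(
  moves=[
    [[0,0,0,7,10],[0,0,0,14,10],[0,0,0,21,10],[0,0,0,28,10],[0,0,0,35,10],[0,0,0,42,10],[0,0,0,49,10],[0,0,0,50,10]],
  ],
)

```text
time_s: 2.72
tool_pos: [0.5286, 0.0373, 0.2715]
tool_rot: [0.952, -0.307, -0.001, 0.001]
force: [-1.8, -5.1, -0.2]
gripper_width: 0.0197
```

jog_arm(
  moves=[
    [[0,0,0,7,10],[0,0,0,14,10],[0,0,0,21,10],[0,0,0,28,10],[0,0,0,35,10],[0,0,0,42,10],[0,0,0,49,10],[0,0,0,50,10]],
  ],
)

```text
time_s: 3.38
tool_pos: [0.529, 0.0365, 0.2715]
tool_rot: [0.733, -0.68, 0.001, 0.001]
force: [-0.5, -12.4, -0.6]
gripper_width: 0.0202
```

jog_arm(
  moves=[
    [[0,0,0,0,91.9],[0,0,0,0,91.9],[0,0,0,0,91.9],[0,0,0,0,91.9],[0,0,0,0,91.9],[0,0,-30,0,91.9],[0,0,-65,0,91.9],[0,0,-65,0,91.9]],
  ],
)

```text
time_s: 4.05
tool_pos: [0.531, 0.0381, 0.342]
tool_rot: [0.735, -0.678, 0.003, -0.003]
force: [1.3, 0.2, 1.3]
gripper_width: 0.0712
```

jog_arm(
  moves=[
    [[0,0,0,-7,91.9],[0,0,0,-14,91.9],[0,0,0,-21,91.9],[0,0,0,-28,91.9],[0,0,0,-35,91.9],[0,0,0,-42,91.9],[0,0,0,-49,91.9],[0,0,0,-56,91.9]],
  ],
)

```text
time_s: 4.72
tool_pos: [0.529, 0.0379, 0.3365]
tool_rot: [0.968, -0.251, 0.0, -0.0]
force: [1.3, -0.0, -1.0]
gripper_width: 0.0916
```

jog_arm(
  moves=[
    [[0,0,0,-7,91.9],[0,0,0,-14,91.9],[0,0,0,-21,91.9],[0,0,0,-28,91.9],[0,0,0,-35,91.9],[0,0,0,-42,91.9],[0,0,0,-49,91.9],[0,0,0,-56,91.9]],
  ],
)

```text
time_s: 5.38
tool_pos: [0.529, 0.0379, 0.3365]
tool_rot: [0.973, 0.233, 0.0, -0.0]
force: [0.3, -0.0, -0.8]
gripper_width: 0.0916
```

jog_arm(
  moves=[
    [[0,0,0,-7,91.9],[0,0,0,-14,91.9],[0,0,0,-21,91.9],[0,0,0,-28,91.9],[0,0,0,-35,91.9],[0,0,0,-42,91.9],[0,0,0,-49,91.9],[0,0,0,-56,91.9]],
  ],
)

```text
time_s: 6.05
tool_pos: [0.529, 0.0379, 0.3365]
tool_rot: [0.75, 0.662, 0.0, -0.0]
force: [0.0, 0.9, 0.6]
gripper_width: 0.0918
```

jog_arm(
  moves=[
    [[0,0,0,-7,91.9],[0,0,0,-12,91.9],[0,0,0,-12,91.9]],
  ],
)

```text
time_s: 6.3
tool_pos: [0.529, 0.0379, 0.3365]
tool_rot: [0.677, 0.736, 0.0, -0.0]
force: [0.2, -0.6, -0.8]
gripper_width: 0.0918
```

Run:
```python
from h import *
w=snapshot("wrist");cv2.imwrite("pics/w2.png",w["img"])
for n,X in {"axis67":(.53,.038,.067),"axis116":(.53,.038,.116),"mark":(.53+.060*np.cos(-1.258),.038+.06*np.sin(-1.258),.064)}.items():print(n,proj(w,X))
o=get_obs();print(o["tool_pos"],o["tool_rot"],o["joint_pos"][5])
```

```text
axis67 [312.70766148 248.66384668]
axis116 [312.73220151 272.34099181]
mark [231.43805166 265.84762969]
[0.5290167  0.0378811  0.33654404] [ 6.79191553e-01  7.33961055e-01  6.16932501e-05 -6.29896853e-06] -1.5797113068631234
```

View pics/w2.png

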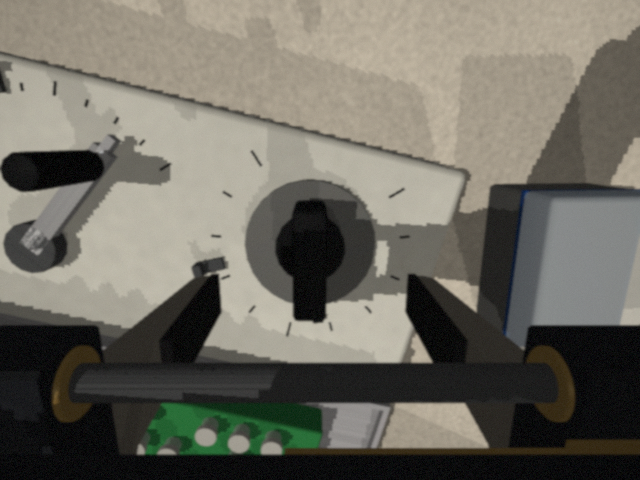

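jog_arm(
  moves=[
    [[-1,-2,35,0,91.9],[-1,-2,67,0,50],[-1,-2,67,0,10],[-1,-2,67,0,10],[-1,-2,67,0,10],[-1,-2,67,0,10],[-1,-2,67,0,10],[-1,-2,67,0,10]],
  ],
)

```text
time_s: 7.02
tool_pos: [0.5276, 0.0366, 0.271]
tool_rot: [0.679, 0.734, 0.001, 0.001]
force: [-0.0, 1.2, 0.7]
gripper_width: 0.0474
```

jog_arm(
  moves=[
    [[0,0,0,0,10],[0,0,0,0,10],[0,0,0,0,10],[0,0,0,0,10],[0,0,0,0,10],[0,0,0,0,10]],
  ],
)

```text
time_s: 7.52
tool_pos: [0.5272, 0.036, 0.2699]
tool_rot: [0.679, 0.735, -0.0, 0.001]
force: [-0.3, -5.7, 2.2]
gripper_width: 0.0194
```

jog_arm(
  moves=[
    [[0,0,0,7,10],[0,0,0,14,10],[0,0,0,21,10],[0,0,0,28,10],[0,0,0,35,10],[0,0,0,42,10],[0,0,0,49,10],[0,0,0,50,10]],
  ],
)

```text
time_s: 8.18
tool_pos: [0.5272, 0.036, 0.2698]
tool_rot: [0.927, 0.376, -0.0, 0.001]
force: [-0.5, -5.4, 2.7]
gripper_width: 0.0194
```

jog_arm(
  moves=[
    [[0,0,0,7,10],[0,0,0,14,10],[0,0,0,21,10],[0,0,0,25,10],[0,0,0,28,10],[0,0,0,28,10]],
  ],
)

```text
time_s: 8.68
tool_pos: [0.5273, 0.036, 0.2699]
tool_rot: [0.99, 0.142, 0.0, 0.001]
force: [-0.1, -4.8, 1.3]
gripper_width: 0.0201
```

jog_arm(
  moves=[
    [[0,0,0,0,91.9],[0,0,0,0,91.9],[0,0,0,0,91.9],[0,0,0,0,91.9],[0,0,0,0,91.9],[0,0,-40,0,91.9],[0,0,-80,0,91.9],[0,0,-80,0,91.9]],
  ],
)

```text
time_s: 9.35
tool_pos: [0.5293, 0.0368, 0.356]
tool_rot: [0.99, 0.144, 0.005, 0.0]
force: [1.4, -0.1, 0.7]
gripper_width: 0.0709
```

jog_arm(
  moves=[
    [[0,40,-20,0,91.9],[0,60,-30,0,91.9],[0,60,-30,0,91.9]],
  ],
)

```text
time_s: 9.6
tool_pos: [0.5459, -0.0235, 0.3824]
tool_rot: [0.99, 0.143, 0.003, 0.001]
force: [0.7, 1.3, 0.1]
gripper_width: 0.0911
```

Run:
```python
from h import *
w=snapshot("wrist");cv2.imwrite("pics/w3.png",w["img"])
for n,X in {"axis67":(.527,.036,.067),"mark":(.527+.060*np.cos(-1.258),.036+.06*np.sin(-1.258),.064)}.items():print(n,proj(w,X))
o=get_obs();print(o["tool_pos"],o["tool_rot"],o["joint_pos"][5])
```

```text
axis67 [308.21177735 154.07521814]
mark [310.41527482 228.41878322]
[ 0.54497509 -0.02228403  0.38093079] [9.89804204e-01 1.42425826e-01 1.54542157e-03 3.65063899e-04] -0.32931475821913564
```

View pics/w3.png

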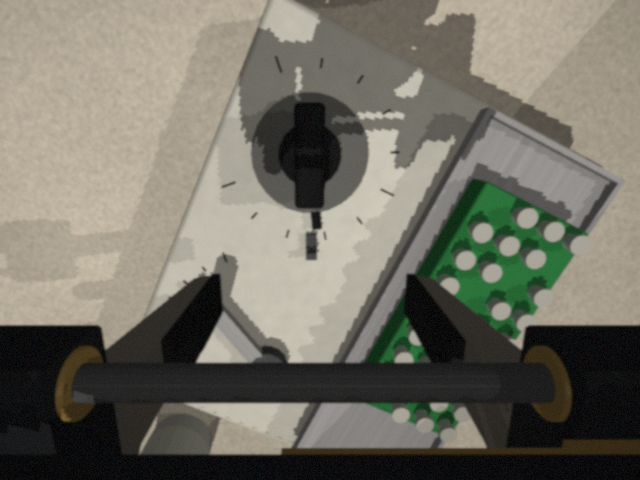

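Run:
```python
from h import *
w=snapshot("wrist");g=cv2.cvtColor(w["img"],cv2.COLOR_BGR2GRAY)
def cen(u0,u1,v0,v1,th):
    m=g[v0:v1,u0:u1]<th; v,u=np.nonzero(m); return u.mean()+u0,v.mean()+v0,m.sum()
p=cen(305,330,211,229,75);t=cen(300,322,232,262,110)
m=g[80:220,235:385]; print(p,t)
h=cv2.HoughCircles(cv2.GaussianBlur(m,(5,5),0),cv2.HOUGH_GRADIENT,1,100,param1=60,param2=15,minRadius=52,maxRadius=66);c=h[0,0];print(c+[235,80,0])
C=ray(w,c[0]+235,c[1]+80,.067);P=ray(w,p[0],p[1],.064);T=ray(w,t[0],t[1],.066)
for n,q in(("p",P),("t",T)):
    d=q-C;print(n,q,np.hypot(*d),np.degrees(np.arctan2(d[1],d[0])))
print(C)
```

```text
(np.float64(316.5923566878981), np.float64(219.0063694267516), np.int64(157)) (np.float64(312.55514705882354), np.float64(247.8125), np.int64(272))
[310.5        155.5         58.79999924]
p [ 0.5463734  -0.01019284] 0.05095255551185655 -68.16380644185539
t [ 0.54992194 -0.03406974] 0.07464559825674227 -72.45638088493658
[0.52742138 0.03710392]
```

jog_arm(
  moves=[
    [[0,-40,10,0,91.9],[0,-60,30,0,91.9],[0,-60,70,0,91.9],[0,-60,110,0,50],[0,-60,110,0,10],[0,-60,110,0,10],[0,-60,110,0,10],[0,-60,110,0,10]],
  ],
)

```text
time_s: 10.37
tool_pos: [0.528, 0.0367, 0.2718]
tool_rot: [0.99, 0.143, 0.001, 0.0]
force: [0.5, 0.2, 0.0]
gripper_width: 0.0607
```

jog_arm(
  moves=[
    [[0,0,0,0,10],[0,0,0,0,10],[0,0,0,0,10],[0,0,0,0,10],[0,0,0,0,10],[0,0,0,2.5,10],[0,0,0,4.4,10],[0,0,0,4.4,10]],
  ],
)

```text
time_s: 11.03
tool_pos: [0.5271, 0.0365, 0.2698]
tool_rot: [0.995, 0.105, -0.0, 0.0]
force: [-0.7, -0.4, 2.6]
gripper_width: 0.0197
```

jog_arm(
  moves=[
    [[0,0,0,0,10],[0,0,0,0,91.9],[0,0,0,0,91.9],[0,0,0,0,91.9],[0,0,0,0,91.9],[0,0,0,0,91.9],[0,0,-40,0,91.9],[0,0,-80,0,91.9]],
  ],
)

```text
time_s: 11.7
tool_pos: [0.5261, 0.0365, 0.3485]
tool_rot: [0.994, 0.105, -0.003, -0.0]
force: [0.8, -0.3, 0.9]
gripper_width: 0.0642
```

jog_arm(
  moves=[
    [[0,40,-20,0,91.9],[0,60,-30,0,91.9],[0,60,-30,0,91.9],[0,60,-30,0,91.9]],
  ],
)

```text
time_s: 12.03
tool_pos: [0.5399, -0.0228, 0.3803]
tool_rot: [0.995, 0.104, 0.001, 0.0]
force: [0.4, 0.0, -0.9]
gripper_width: 0.0906
```

Run:
```python
from h import *
w=snapshot("wrist");cv2.imwrite("pics/w4.png",w["img"][60:360,150:450].repeat(2,0).repeat(2,1))
C=np.array([.5274,.0371]);print(proj(w,[*C,.067]),get_obs()["tool_pos"],get_obs()["tool_rot"])
```

```text
[311.51977409 156.87914987] [ 0.53938401 -0.02217184  0.37934475] [ 9.94495314e-01  1.04780649e-01 -2.16225991e-04 -1.98737696e-04]
```

View pics/w4.png

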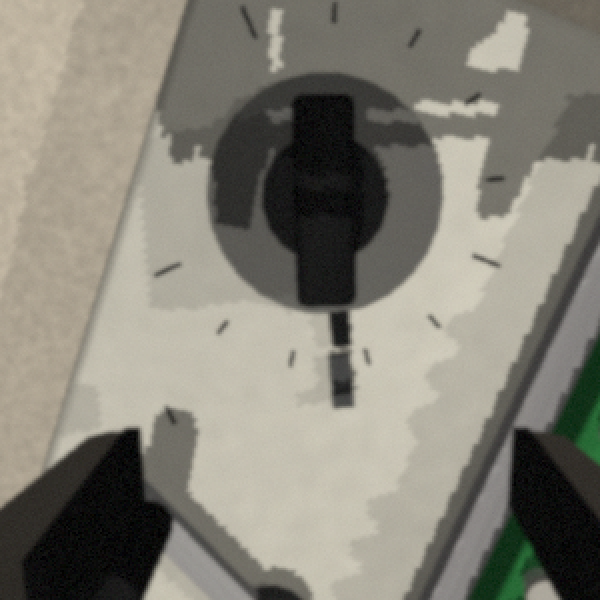

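jog_arm(
  moves=[
    [[-24,24,0,-7,91.9],[-48,48,0,-14,91.9],[-71,72,0,-21,91.9],[-71,72,0,-28,91.9],[-71,72,0,-35,91.9],[-71,72,0,-41,91.9],[-71,72,0,-41,91.9]],
  ],
)

```text
time_s: 12.67
tool_pos: [0.4848, -0.1066, 0.3786]
tool_rot: [0.893, 0.449, -0.001, -0.001]
force: [0.1, -0.1, 0.7]
gripper_width: 0.0917
```

Run:
```python
from h import *
w=snapshot("wrist");cv2.imwrite("pics/w5.png",w["img"])
for X in [(.545,-.152,.07),(.4848,-.1073,.136)]:print(proj(w,X))
o=get_obs();print(o["tool_pos"],o["tool_rot"],o["joint_pos"][5])
```

```text
[311.77078306 320.83665145]
[311.22695307 260.89315529]
[ 0.4850006  -0.10658106  0.37868305] [ 8.94817048e-01  4.46431933e-01 -6.83398208e-04 -7.15671022e-04] -1.1451192972493014
```

View pics/w5.png

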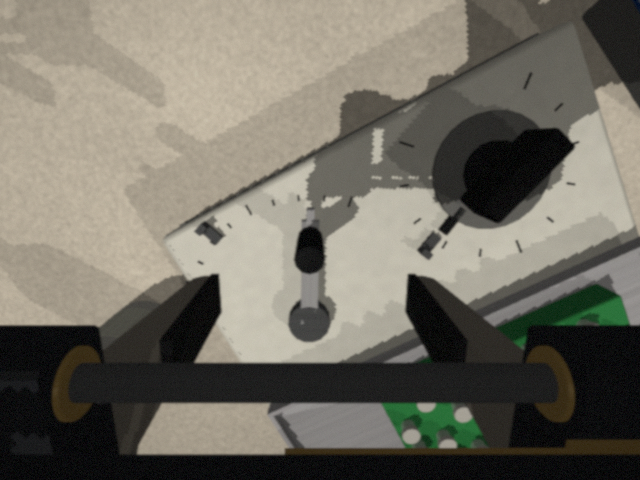

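Run:
```python
from h import *
w=snapshot("wrist");P=ray(w,309,321,.072)
for n,u,v,z in [("tab",209,232,.066),("nose",310.5,209,.072),("post",310,259,.136)]:
    d=ray(w,u,v,z)-P;print(n,np.hypot(*d),np.degrees(np.arctan2(d[1],d[0])))
print(P)
```

```text
tab 0.11140397815445224 -170.2315557539572
nose 0.09625173420335426 142.1342292148077
post 0.0754296590401812 141.85257740741008
[ 0.5428744  -0.15375281]
```

jog_arm(
  moves=[
    [[0,0,40,0,91.9],[0,0,75,0,91.9],[0,0,95,0,50],[0,0,95,0,10],[0,0,95,0,10],[0,0,95,0,10],[0,0,95,0,10],[0,0,95,0,10]],
  ],
)

```text
time_s: 13.43
tool_pos: [0.486, -0.1074, 0.2862]
tool_rot: [0.895, 0.447, 0.001, 0.001]
force: [0.8, 0.7, 0.3]
gripper_width: 0.0538
```

jog_arm(
  moves=[
    [[0,0,0,0,10],[0,0,0,0,10],[0,0,0,0,10],[0,0,0,0,10],[0,0,0,0,10]],
  ],
)

```text
time_s: 13.85
tool_pos: [0.4852, -0.1074, 0.2848]
tool_rot: [0.895, 0.447, -0.0, 0.0]
force: [-2.7, -2.1, 2.5]
gripper_width: 0.0209
```

jog_arm(
  moves=[
    [[-7.8,0.4,0,-6,10],[-15.6,1.6,0,-12,10],[-23.2,3.7,0,-18,10],[-30.5,6.5,0,-24,10],[-37.5,10,0,-30,10],[-44.1,14.3,0,-36,10],[-50.2,19.3,0,-42,10],[-55.5,24.5,0,-47.7,10]],
  ],
)

```text
time_s: 14.52
tool_pos: [0.4702, -0.1663, 0.2847]
tool_rot: [0.635, 0.772, -0.001, -0.002]
force: [-7.3, 3.4, 10.0]
gripper_width: 0.0194
```

jog_arm(
  moves=[
    [[0,0,0,0,10],[0,0,0,0,10],[0,0,0,0,91.9],[0,0,0,0,91.9],[0,0,0,0,91.9],[0,0,0,0,91.9],[0,0,0,0,91.9],[0,0,0,0,91.9]],
  ],
)

```text
time_s: 15.18
tool_pos: [0.4717, -0.1664, 0.2846]
tool_rot: [0.637, 0.771, 0.0, 0.0]
force: [0.3, -0.2, -0.7]
gripper_width: 0.0575
```

jog_arm(
  moves=[
    [[0,0,-35,0,91.9],[0,0,-70,0,91.9],[0,0,-95,0,91.9],[0,0,-95,0,91.9],[0,0,-95,0,91.9]],
  ],
)

```text
time_s: 15.6
tool_pos: [0.472, -0.1665, 0.381]
tool_rot: [0.637, 0.771, 0.001, 0.002]
force: [0.3, 0.4, 0.1]
gripper_width: 0.0901
```

Run:
```python
from h import *
w=snapshot("wrist");cv2.imwrite("pics/w6.png",w["img"][150:350,180:460].repeat(2,0).repeat(2,1))
o=get_obs();print(o["tool_pos"],o["tool_rot"],proj(w,(.543,-.1537,.07)))
```

```text
[ 0.47150841 -0.16635888  0.37969787] [6.37404008e-01 7.70529692e-01 1.20386914e-04 3.32276789e-04] [312.65582525 313.77553084]
```

View pics/w6.png

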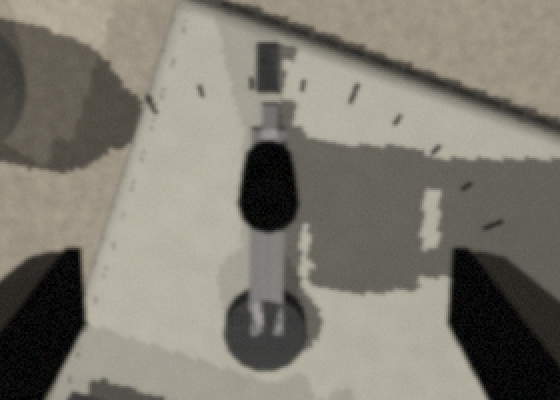

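Run:
```python
from h import *
s=snapshot("side")["img"];a=cv2.imread("pics/scene0.png");b=snapshot("scene")["img"]
def g(i):
    h=cv2.cvtColor(i,cv2.COLOR_BGR2HSV)[230:300,230:350];m=cv2.inRange(h,(45,100,40),(80,255,255));v,u=np.nonzero(m);return u.mean(),v.mean(),len(u)
def c(i):
    h=cv2.cvtColor(i,cv2.COLOR_BGR2HSV)[180:215,110:160];m=cv2.inRange(h,(100,120,30),(130,255,255));v,u=np.nonzero(m);return u.mean(),v.mean(),len(u)
print(g(a),g(b),c(a),c(b)); print(cv2.absdiff(a,b)[150:230,368:435].mean())
print(get_obs()["joint_vel"].round(3)); print(sign_off())
```

```text
(np.float64(60.78425860857344), np.float64(37.069571328179904), 2846) (np.float64(60.49544498948844), np.float64(37.14646110721794), 2854) (np.float64(21.43), np.float64(16.34), 200) (np.float64(21.435643564356436), np.float64(16.336633663366335), 202)
28.11094527363184
[-0.002  0.008  0.002  0.002  0.003  0.   ]
the job is handed in; nothing more can be done
None
```

The dial and the lever are both set at their tabs and let go, and the job was handed in at about 16 s of the 67 s allowed.

- **Dial:** I turned the knob clockwise in two main grasps. A close look then showed the pointer about 4.3° short, so a third grasp added a small correction. The last wrist picture puts the pointer within about 0.5° of the tab (about 0.5 mm at the tip). I did not look at it again after setting the lever.
- **Lever:** I gripped the post and carried it about 48° round the pivot. The last wrist picture puts the nose within about 0.7° of its tab (about 1 mm).
- **Clear of everything:** the arm was still and the gripper open, raised well above both controls, when I handed in.
- **Bystanders:** the tube rack and bottle sit within 0.3 pixel of where they started. The tip box check told me nothing: the image around it changed a lot (28 grey levels on average). That is probably the arm's moved shadow, but I did not check. The tool path stayed clear of the box, and no contact force showed outside the grasps.

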